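Uncover a small stone seal and lift it with wooden tongs

TASK

Pull the clear snap-fit cover straight up off the display stand, stand it upright in the middle of the cork mat and let go of it. Then pick up the wooden tongs, close their tips on the small stone seal on the stand and lift it at least 6 cm above the stand, finishing while still holding it still in the air with the tongs. Never touch the seal with the fingers and leave the other pieces on the counter where they are.

Things in the scene. Friction and masses are not known exactly. Their poses are not given: they have to be found in the camera images.
- stand: dark wooden display stand fixed to the counter: a foot 90 x 90 x 14 mm and on it a block 58 x 58 mm, whose flat top is 34 mm above the counter. Origin at the centre of its underside, z up. A sprung steel catch ball in each of the block's two sides facing along its y holds the cover.
- cover: clear box cover with a dark wooden top, 67 x 72 mm (x, y), 122 mm high with its knob, about 150 g, open below; it starts snapped over the stand's block with its lower edge on the foot (14 mm above the counter), turned the same way as the stand. Origin at the centre of its lower edge, z up. The catches let go with about 10 to 15 N straight up in the first 8 mm; it must rise 80 mm to clear the seal inside.
- cover_knob (a point): centre of the cover's wooden knob, 107 mm above the cover's lower edge: a block 40 mm along the cover's x, 22 mm along its y (grasp it across y), 30 mm high, standing on the wooden top (which is 92 mm above the lower edge).
- mat: square cork mat, 140 x 140 x 3 mm, fixed to the counter; origin at the centre of its underside.
- seal: small ochre stone seal, about 55 g, standing on the stand within 4 mm of the middle of its top, under the cover: a round shaft 26 mm in diameter and 32 mm high with a gourd-like top narrower than the shaft, 58 mm high in all. Origin at the centre of its underside, z along its axis.
- seal_mid (a point): point on the seal's axis 20 mm above its underside, where the tongs should hold it.
- tongs: sprung wooden tongs lying on a low dark wooden rest: two upright-standing flat blades, joined at the back by a wooden bridge, 209 mm long in all, about 85 g. Origin midway between the blades at the place to grip, on the underside, z up; x points towards the open tips. It starts 20 mm above the counter on two cross bars 20 mm thick (20 mm high, 85 mm wide), at x = -70 and +60 mm, joined by a spine 22 mm wide and 8 mm high; free space beside the grip.
- tongs_grip (a point): place to grip the tongs from above, squeezing the outer faces of both blades along the tongs' y: 14 mm above their underside, half-way up blades 28 mm high and 5 mm thick, 55 mm across their outer faces when open. The bridge is 90 to 106 mm behind (-x).
- tongs_tip (a point): point midway between the gripping tips, 87 mm ahead of the grip (+x) and 14 mm above the underside. Tip faces 30 mm long and 18 mm high; the blades end 16 mm farther. The tips stand 52 mm apart when open.
- rest: the low dark wooden rest of the tongs, fixed; origin at the centre of its underside, below the tongs' grip, x along the tongs.
- jaw_l (a joint): closing angle of each blade of the tongs, rad (both move alike): 0 = open, 0.068 = blades parallel, tips closed on a 26 mm thing, 42 mm over the outer faces at the grip; 0.13 = fully shut. The blades spring open: squeezing at the grip takes about 3 N to start and 6 N at 0.068.
- blank: bystander: pale upright stone block 28 x 28 x 60 mm; origin under its centre
- block: bystander: marble block 40 x 40 x 75 mm; origin under its centre
- pebble: bystander: round green pebble 40 mm wide, 21 mm high; origin under its centre
- lying: bystander: small maroon stone bar 50 x 20 x 20 mm lying flat; origin under its centre
- gourd: bystander: carved stone gourd 62 mm wide, 107 mm high; origin under its centre
- pot: bystander: small white bowl 70 mm wide, 35 mm high; origin under its centre
- slab: bystander: green stone slab on a dark wooden base, 80 x 110 x 30 mm; origin under its centre

How it is judged:
By the outcome, as a careful person would: the job done as asked, in the order asked, and still so for the second after the job is handed in, while the arm keeps its last pose, push and grip.
It also fails if it takes over 67 s, if anything falls off the work surface, if the arm or the gripper's body presses on something with over 40 N, if the wrist force passes 120 N, or if a joint passes its speed limit or range.

ROBOT

A 6-joint arm with a two-finger parallel gripper is mounted at the origin on the work surface. World frame = base frame: x ahead of the robot, y to its left, z up, the work surface at z = 0. Lengths are in mm, angles in rad, forces in N, time in s.
With the tool pointing down it reaches from about 350 to 975 mm from the base axis. Payload 7.1 kg.
Tool frame: the origin (TCP) lies midway between the tips of the shut fingers; the grasp point (between the pads) lies pinch_z behind it (pinch_z is the distance from the TCP to the grasp point, in mm); z points along the fingers, y is the line along which they close (so a half turn about z gives the same grasp; the last joint's range is limited). The gripper opens to 88 mm and grips with 3 to 60 N. Pads are 20 mm wide; open, the fingers measure 115 mm over their backs; the gripper's body (75 mm by 178 mm) begins 61 mm behind the grasp point.
Start: joints at [-1.311, 0.423, 1.63, -0, 1.089, -0.019], TCP at [172.02, -600.844, 222.675] pointing down, gripper open.
Joint ranges: [-3, 3], [-0.9, 2.11], [0.09, 2.58], [-1.31, 4.45], [0.11, 2.69], [-2.54, 2.54]. Speed limits (rad/s): [2.39, 2.39, 3.01, 3.14, 3.14, 3.14].

INTERFACE

Orientations are given as a rotation vector (axis times angle).
In Python, from workcell import get_obs, get_image, close_job, pinch_z gives the robot as it stands.
- The arm moves only by the tool jog_arm, never from a script. Its argument "commands" is a list of rows, each a list of 3 entries, a list of its own where there are three numbers: the gripper command: -1 is shut, 1 is fully open, values between are in proportion, then the shift along the tool's x, y, z as a fraction of full scale, then the turn, a rotation vector about the tool's x, y, z as a fraction of full scale. In form: [[gripper, [tx, ty, tz], [rx, ry, rz]], ...]. A call has 1 to 10 rows; each row shifts and turns the commanded pose from where the row before left it, along the tool's axes as they then stand; what a row does not reach is not made up. Full scale, the value 1, is 0.1 m for a shift and 45 degrees for a turn. A row lasts 1/10 s, in which the tool goes at most 50 mm and 8.59 degrees, less where a joint would pass 70% of its speed; a pose out of reach is approached as far as the arm can. A call with a number of a shift or a turn outside -1 to 1 is refused whole. A call with a gripper value outside its range is refused whole. The fingers move at their own pace and stop on an object; the grip force is fixed at half the most. Time passes only in rows, so rows that do not move let the fingers close. It gives the time, the measured TCP pose, the force, the opening and the grip force at its end, in the units of the state.
- get_obs(): the state, without advancing time (a new reading comes with each control period).
- get_image(name): name is "scene" or "side" or "wrist"; returns a dict with "image" (400x640x3 uint8, blue, green, red), "z_map" (400x640 float32, mm along the optical axis (not along the pixel's ray), 0 where there is no reading), "intrinsics" (3x3 intrinsics, pixels), "eye" and "orientation" of the camera in the world; the wrist camera has in their place "mount" (4x4, takes a point from camera to tool coordinates, whose origin is the TCP and whose axes are the flange's). Camera axes: x right, y down, z forward; pixel columns grow to the right and rows downward; lengths in mm; the calibration is good to about 2 mm. The wrist camera is an equidistant fisheye: a pixel r from the principal point sees the ray r / f radians off the axis. A picture is of the moment at which its call begins: read the wrist's pose just before it.
- close_job(): hands the job in; it is judged then, once.
The state is a dict: "t": time; "qpos": joint angles; "qvel": joint speeds; "joint_torque": joint torques, N m; "ee_pos": TCP position; "orientation": TCP orientation; "ft_force": force on the tool from outside, world axes, zero at the start; "moment": the same for the moment, N m; "width": finger opening in mm; "grasp_force": force on a finger pad.
Only numpy, scipy, OpenCV 4.12 (cv2) and the standard library are available. Lean on these libraries where they do the work, as an engineer would, in place of code of your own. Each camera call takes 0.05 s, during which the arm holds its last target. There are 200 camera calls.

## Working session

There is one attempt and no reset: what is moved stays moved. The work goes in short steps, Python scripts to look and compute and a tool call to move; the robot and the scene stay as the last step left them, time stands still between calls to the robot, and variables do not carry over. Pictures are saved under pics/ and viewed, at most 10 in all, crops included, and the job is handed in when it is done.

Besides the shell and the picture viewer there is one more tool, called after "Call:" by a JSON object that holds its "fn" and its "kwargs", one argument or row to a line. jog_arm: Moves the arm, as the interface text tells. Its arguments: {"type":"object","properties":{"commands":{"type":"array","items":{"type":"array"}}},"required":["commands"]}

```bash
mkdir -p pics
cat > h.py <<'E'
import numpy as np, cv2
from workcell import get_obs,get_image,close_job,pinch_z
from scipy.spatial.transform import Rotation as R
def rot(o):
    o=np.array(o,float)
    return o if o.shape==(3,3) else (R.from_rotvec(o).as_matrix() if o.size==3 else R.from_quat(o).as_matrix())
def cloud(d):
    K=np.array(d['intrinsics']);z=d['z_map'];v,u=np.mgrid[:400,:640]
    P=np.stack([(u-K[0,2])/K[0,0]*z,(v-K[1,2])/K[1,1]*z,z],-1)
    W=P@rot(d['orientation']).T+np.array(d['eye']);W[z==0]=np.nan
    return W
E
python3 - <<'E'
from h import *
o=get_obs();print(o,pinch_z)
for n in ['scene','side']:
    d=get_image(n);cv2.imwrite(f'pics/{n}0.png',d['image']);print(n,d['intrinsics'],d['eye'],d['orientation'])
    np.savez(n+'0.npz',W=cloud(d),im=d['image'])
E
```

```text
{'t': 0.0, 'qpos': array([-1.31100109e+00,  4.23808938e-01,  1.63067500e+00,  1.48178038e-05,
        1.08860750e+00, -1.89824736e-02]), 'qvel': array([ 8.51187264e-04, -6.22383656e-04,  6.79868460e-05, -3.33802205e-04,
       -1.16150124e-04,  1.20997285e-03]), 'joint_torque': array([ 2.08313868e-04, -5.44619071e+01, -2.73666215e+01,  6.42258511e-02,
        2.27525382e-02, -1.32144755e-04]), 'ee_pos': array([ 171.88585257, -600.32755356,  221.92751152]), 'orientation': array([-3.10964906e+00, -4.36268716e-01,  2.62197546e-04]), 'ft_force': array([ 0.04741655,  0.18747083, -0.26109871]), 'moment': array([-0.00431804,  0.01138246,  0.07342699]), 'grasp_force': 0.0, 'width': 87.65736300518255} 18.700000000000003
scene [[496.33095169   0.         320.124404  ]
 [  0.         496.33095169 202.42120576]
 [  0.           0.           1.        ]] [1227.37273603  698.58104893 1191.40245748] [-1.01191042 -2.52085157  0.95961716]
side [[415.69196183   0.         314.45570164]
 [  0.         415.69196183 198.93480363]
 [  0.           0.           1.        ]] [433.5743845  737.724662   776.96426214] [-0.2678871   2.79243234 -1.27116484]
```

View pics/scene0.png

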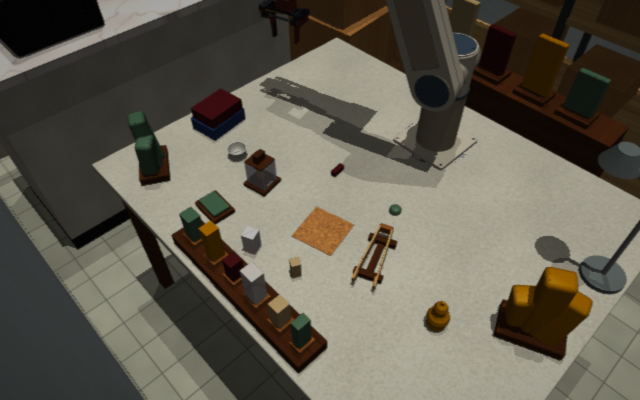

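View pics/side0.png

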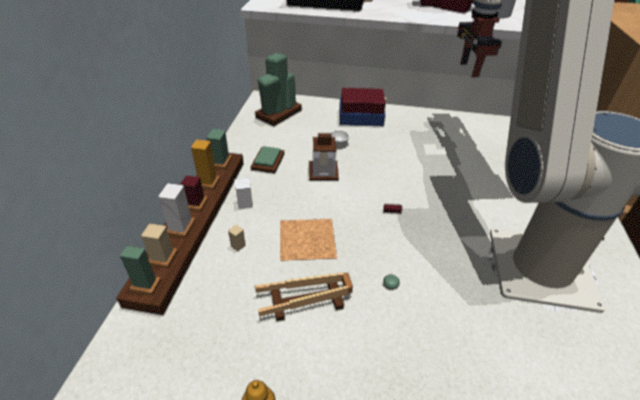

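Scene: the cover on its stand is at (261,170), the mat at (323,230), the tongs at (375,255) with their tips towards the bottom, the small bar at (337,170) and the bowl at (237,151). The side view shows the stand at (323,158), the mat at (308,240) and the tongs at (305,293) with their open tips on the left.

Run:
```python
from h import *
S={n:np.load(n+'0.npz') for n in ['scene','side']}
def rect(n,box,zl,zh,lab,col=None):
    W=S[n]['W'];im=S[n]['im'].astype(int);u0,u1,v0,v1=box
    w=W[v0:v1,u0:u1].reshape(-1,3);c=im[v0:v1,u0:u1].reshape(-1,3)
    m=(w[:,2]>zl)&(w[:,2]<zh)
    if col=='mat': m&=(c[:,2]-c[:,0]>60)
    w=w[m]
    if len(w)<5: print(lab,n,len(w));return
    print(lab,n,len(w),'med',np.median(w,0).round(1),cv2.minAreaRect(w[:,:2].astype(np.float32)))
for n,cb,mb,tb in [('scene',(235,290,143,200),(285,360,200,260),(340,405,215,295)),('side',(300,345,125,185),(272,345,212,265),(250,360,268,325))]:
    rect(n,cb,95,112,'woodtop');rect(n,cb,115,150,'knob');rect(n,cb,132,145,'knobtop');rect(n,cb,8,20,'foot')
    rect(n,mb,-5,9,'mat','mat')
    rect(n,tb,40,60,'tongs_top');rect(n,tb,14,60,'tongs+rest')
# dump top-down raster of tongs & cover
img=np.full((400,800,3),0,np.uint8)
for k,n in enumerate(['scene','side']):
    W=S[n]['W'].reshape(-1,3);c=S[n]['im'].reshape(-1,3)
    m=(W[:,2]>-10)&(W[:,2]<200)
    W=W[m];c=c[m]; np.save('x.npy',W)
    px=((W[:,0]-200)/1.5).astype(int);py=((W[:,1]+500)/1.5).astype(int)
    ok=(px>=0)&(px<400)&(py>=0)&(py<400)
    img[px[ok],py[ok]+400*k]=c[ok]
cv2.imwrite('pics/top.png',img)
```

```text
woodtop scene 288 med [ 593.1 -249.8  105.3] ((581.363525390625, -264.9955139160156), (72.39443969726562, 75.37088012695312), 11.99638843536377)
knob scene 116 med [ 584.2 -259.3  133.9] ((581.8131713867188, -263.3837890625), (42.57244110107422, 24.475053787231445), 14.490324974060059)
knobtop scene 65 med [ 582.5 -263.1  135.8] ((582.3775024414062, -264.3330383300781), (39.966590881347656, 21.424745559692383), 16.25907325744629)
foot scene 274 med [ 588.1 -247.4   13.5] ((547.3419189453125, -316.5189208984375), (266.8420715332031, 164.2834930419922), 54.88508224487305)
mat scene 1597 med [577.   21.1   3. ] ((573.4862060546875, 16.846405029296875), (146.71034240722656, 142.37281799316406), 13.981142044067383)
tongs_top scene 283 med [513.1 185.3  45.5] ((544.6334838867188, 197.9351806640625), (208.5248565673828, 66.325439453125), 25.730819702148438)
tongs+rest scene 799 med [540.  199.   31.7] ((543.9583740234375, 203.05239868164062), (211.27589416503906, 84.41383361816406), 23.003761291503906)
woodtop side 295 med [ 578.4 -248.1  106.5] ((581.357177734375, -267.9593811035156), (65.
[... 215 characters left out ...]
ed [ 581.7 -263.9  136.4] ((581.3543090820312, -267.3526306152344), (37.29750061035156, 25.366697311401367), 9.033767700195312)
foot side 290 med [ 567.8 -240.8   15. ] ((583.7076416015625, -337.93670654296875), (98.72613525390625, 247.1749267578125), 2.1111338138580322)
mat side 2115 med [574.8  22.9   3.6] ((574.755615234375, 18.348907470703125), (137.25270080566406, 138.65281677246094), 14.22916030883789)
tongs_top side 640 med [510.8 184.9  46.1] ((543.6326904296875, 203.42782592773438), (206.7805938720703, 67.6485595703125), 21.57964515686035)
tongs+rest side 2048 med [541.  200.6  33.9] ((542.3076782226562, 209.5352783203125), (209.40333557128906, 77.23049926757812), 18.95807647705078)
```

```bash
cat >> h.py <<'E'
def plan(p,yaw=None):
    """shift in tool axes (units of 0.1 m) and turn about tool z (units of 45 deg)"""
    o=get_obs();M=rot(o['orientation']);y=np.degrees(np.arctan2(M[1,0],M[0,0]))
    s=M.T@(np.array(p)-o['ee_pos'])/100
    print('t',o['t'],'pos',o['ee_pos'].round(1),'yaw',round(y,2),'tilt',M[:,2].round(4),'shift',s.round(4),'turn',None if yaw is None else round((y-yaw)/45,4),'F',o['ft_force'].round(1),'w',round(o['width'],1),'g',o['grasp_force'])
E
python3 - <<'E'
from h import *
plan((581,-266,240),12)
W=np.load('scene0.npz')['W'];im=np.load('scene0.npz')['im']
for n,u0,u1,v0,v1 in [('books',185,250,85,140),('rock',125,175,110,185),('bowl',225,247,140,162)]:
    w=W[v0:v1,u0:u1].reshape(-1,3);w=w[w[:,2]>10];print(n,np.nanmin(w,0).round(),np.nanmax(w,0).round())
E
```

```text
t 0.1 pos [ 171.9 -600.4  222. ] yaw 15.97 tilt [-3.0e-04  1.3e-03 -1.0e+00] shift [ 4.8533 -2.0894 -0.1772] turn 0.0883 F [-0.1  0.8 -0.2] w 88.3 g 0.0
books [ 412. -681.   10.] [ 589. -541.  103.]
rock [ 723. -629.   10.] [ 878. -482.  224.]
bowl [ 522. -466.   10.] [ 618. -291.  108.]
```

View pics/top.png

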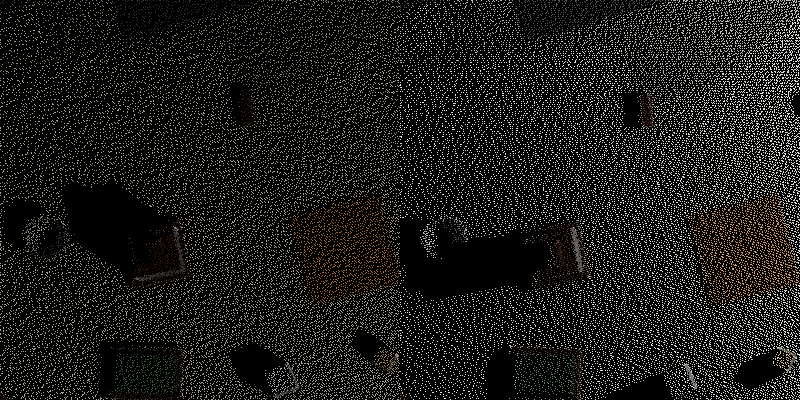

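The top view shows the stand near (155,250) and the mat near (345,250), both turned about 12–14°, with the bowl beside the stand. The path is clear at this height.

Call:
{"fn": "jog_arm", "kwargs": {
  "commands": [
    [1,[0.485,-0.209,-0.018],[0,0,0.009]],
    [1,[0.485,-0.209,-0.018],[0,0,0.009]],
    [1,[0.485,-0.209,-0.018],[0,0,0.009]],
    [1,[0.485,-0.209,-0.018],[0,0,0.009]],
    [1,[0.485,-0.209,-0.018],[0,0,0.009]],
    [1,[0.485,-0.209,-0.018],[0,0,0.009]],
    [1,[0.485,-0.209,-0.018],[0,0,0.009]],
    [1,[0.485,-0.209,-0.018],[0,0,0.009]],
    [1,[0.485,-0.209,-0.018],[0,0,0.009]],
    [1,[0.485,-0.209,-0.018],[0,0,0.009]]
  ]
}}

```text
t: 1.1
ee_pos: [569.8, -295.3, 239.5]
orientation: [-3.124, -0.326, 0.001]
ft_force: [0.7, -0.7, -0.0]
width: 87.8
grasp_force: 0.0
```

Call:
{"fn": "jog_arm", "kwargs": {
  "commands": [
    [1,[0,0,0],[0,0,0]],
    [1,[0,0,0],[0,0,0]],
    [1,[0,0,0],[0,0,0]]
  ]
}}

```text
t: 1.4
ee_pos: [567.5, -297.4, 239.2]
orientation: [-3.124, -0.326, 0.002]
ft_force: [-0.6, -0.1, -0.9]
width: 87.5
grasp_force: 0.0
```

```bash
cat >> h.py <<'E'
def wrist(name):
    o=get_obs();d=get_image('wrist');K=np.array(d['intrinsics']);z=d['z_map'];v,u=np.mgrid[:400,:640]
    x=(u-K[0,2])/K[0,0];y=(v-K[1,2])/K[1,1];r=np.hypot(x,y)+1e-9;t=np.tan(np.minimum(r,1.5))
    P=np.stack([x/r*t*z,y/r*t*z,z],-1);m=np.array(d['mount'])
    T=P@m[:3,:3].T+m[:3,3];W=T@rot(o['orientation']).T+o['ee_pos'];W[(z==0)|(r>1.4)]=np.nan
    cv2.imwrite(f'pics/{name}.png',d['image']);return W,d['image'],T
def fit(W,box,zl,zh,lab):
    u0,u1,v0,v1=box;w=W[v0:v1,u0:u1].reshape(-1,3);w=w[(w[:,2]>zl)&(w[:,2]<zh)]
    print(lab,len(w),w.mean(0).round(1) if len(w) else '',cv2.minAreaRect(w[:,:2].astype(np.float32)) if len(w) else '')
E
python3 - <<'E'
from h import *
plan((581,-266,240),12)
W,im,T=wrist('w1')
n=np.linalg.norm(W[...,:2]-[581,-266],axis=-1)
V=W.copy();V[~(n<48)]=np.nan
fit(V,(0,640,0,400),130,142,'knobtop');fit(V,(0,640,0,400),100,111,'woodtop')
E
```

```text
t 1.4 pos [ 567.5 -297.4  239.2] yaw 11.9 tilt [-1.3e-03  3.0e-04 -1.0e+00] shift [ 0.1969 -0.2789 -0.0082] turn -0.0022 F [-0.6 -0.1 -0.9] w 87.5 g 0.0
knobtop 1070 [ 581.8 -268.9  135.6] ((580.7987060546875, -268.2833251953125), (40.5559196472168, 22.29206657409668), 11.532402992248535)
woodtop 3698 [ 583.5 -269.2  106. ] ((580.4855346679688, -268.5477294921875), (67.6993408203125, 72.84173583984375), 11.735373497009277)
```

View pics/w1.png

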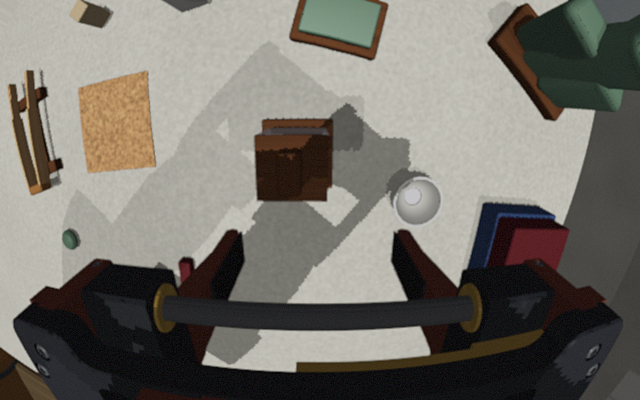

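The wrist view shows the cover top at about (293,165), between the fingers' columns and ahead of them. The fitted sizes (40.6x22.3 and 67.7x72.8) match the given ones, so the centre is (580.8,-268.4) with yaw 11.7°.

Call:
{"fn": "jog_arm", "kwargs": {
  "commands": [
    [1,[0.19,-0.256,0.1],[0,0,0.004]],
    [1,[0,0,0.3],[0,0,0]],
    [1,[0,0,0.3],[0,0,0]],
    [1,[0,0,0.3],[0,0,0]],
    [1,[0,0,0.2],[0,0,0]],
    [1,[0,0,0.09],[0,0,0]],
    [1,[0,0,0],[0,0,0]],
    [1,[0,0,0],[0,0,0]]
  ]
}}

```text
t: 2.25
ee_pos: [582.1, -268.9, 111.7]
orientation: [3.125, 0.32, 0.002]
ft_force: [0.3, -0.1, 0.7]
width: 87.9
grasp_force: 0.0
```

Run:
```python
from h import *
plan((580.8,-268.4,110),11.7)
```

```text
t 2.25 pos [ 582.1 -268.9  111.7] yaw 11.69 tilt [ 1.2e-03 -6.0e-04 -1.0e+00] shift [-0.0113 -0.0074  0.0169] turn -0.0003 F [ 0.3 -0.1  0.7] w 87.9 g 0.0
```

Call:
{"fn": "jog_arm", "kwargs": {
  "commands": [
    [1,[0,0,0.015],[0,0,0]],
    [-1,[0,0,0],[0,0,0]],
    [-1,[0,0,0],[0,0,0]],
    [-1,[0,0,0],[0,0,0]],
    [-1,[0,0,0],[0,0,0]],
    [-1,[0,0,0],[0,0,0]],
    [-1,[0,0,0],[0,0,0]]
  ]
}}

```text
t: 2.95
ee_pos: [581.9, -267.9, 109.2]
orientation: [-3.125, -0.321, 0.0]
ft_force: [-0.6, -0.6, 0.4]
width: 43.3
grasp_force: 0.0
```

Run:
```python
from h import *
plan((580.8,-268.4,110),11.7)
```

```text
t 2.95 pos [ 581.9 -267.9  109.2] yaw 11.74 tilt [-0.  0. -1.] shift [-0.0113  0.0023 -0.008 ] turn 0.001 F [-0.6 -0.6  0.4] w 43.3 g 0.0
```

Fingers close at about 75 mm/s, so I'll give them more time and then lift gently.

Call:
{"fn": "jog_arm", "kwargs": {
  "commands": [
    [-1,[0,0,0],[0,0,0]],
    [-1,[0,0,0],[0,0,0]],
    [-1,[0,0,0],[0,0,0]],
    [-1,[0,0,0],[0,0,0]],
    [-1,[0,0,0],[0,0,0]]
  ]
}}

```text
t: 3.45
ee_pos: [581.8, -267.9, 109.1]
orientation: [-3.125, -0.321, 0.0]
ft_force: [-0.0, 0.3, 0.0]
width: 21.7
grasp_force: 30.0
```

Call:
{"fn": "jog_arm", "kwargs": {
  "commands": [
    [-1,[0,0,-0.015],[0,0,0]],
    [-1,[0,0,-0.015],[0,0,0]],
    [-1,[0,0,-0.015],[0,0,0]]
  ]
}}

```text
t: 3.75
ee_pos: [581.2, -267.6, 112.5]
orientation: [-3.124, -0.321, 0.002]
ft_force: [1.5, -0.6, -13.4]
width: 21.7
grasp_force: 30.0
```

Call:
{"fn": "jog_arm", "kwargs": {
  "commands": [
    [-1,[0,0,-0.02],[0,0,0]],
    [-1,[0,0,-0.02],[0,0,0]],
    [-1,[0,0,-0.02],[0,0,0]],
    [-1,[0,0,-0.04],[0,0,0]],
    [-1,[0,0,-0.08],[0,0,0]],
    [-1,[0,0,-0.12],[0,0,0]],
    [-1,[0,0,-0.2],[0,0,0]],
    [-1,[0,0,-0.2],[0,0,0]],
    [-1,[0,0,-0.2],[0,0,0]]
  ]
}}

```text
t: 4.65
ee_pos: [582.1, -268.0, 205.7]
orientation: [3.125, 0.321, 0.002]
ft_force: [1.0, 0.1, -0.7]
width: 22.0
grasp_force: 30.0
```

Call:
{"fn": "jog_arm", "kwargs": {
  "commands": [
    [-1,[0,0,-0.1],[0,0,0]],
    [-1,[0,0,0],[0,0,0]]
  ]
}}

```text
t: 4.85
ee_pos: [582.9, -268.4, 216.1]
orientation: [3.123, 0.321, 0.005]
ft_force: [-0.5, 1.3, -1.8]
width: 21.6
grasp_force: 30.0
```

Run:
```python
from h import *
plan((574.5,17.5,220),11.7)
d=get_image('side');W=cloud(d);cv2.imwrite('pics/s2.png',d['image'][90:290,200:420].repeat(3,0).repeat(3,1))
for n in ['scene','side']:
    d=get_image(n);W=cloud(d);im=d['image'].astype(int)
    m=(np.linalg.norm(W[...,:2]-[581,-268],axis=-1)<35)&(W[...,2]>40)&(W[...,2]<100);w=W[m]
    print(n,len(w),w.mean(0) if len(w) else'', w.max(0) if len(w) else '',im[m].mean(0) if len(w) else '', cv2.minEnclosingCircle(w[:,:2].astype(np.float32)) if len(w) else '')
    m&=W[...,2]<66;w=W[m];print(cv2.minEnclosingCircle(w[:,:2].astype(np.float32)) if len(w) else '')
```

```text
t 4.85 pos [ 582.9 -268.4  216.1] yaw 11.74 tilt [ 0.0035 -0.0017 -1.    ] shift [ 0.5001 -2.8166 -0.0445] turn 0.001 F [-0.5  1.3 -1.8] w 21.6 g 29.995426833629608
scene 77 [ 586.65160192 -260.81594696   61.19235516] [ 604.68545833 -252.36158158   84.99415601] [ 6.19480519 30.79220779 47.28571429] ((587.1656494140625, -259.4130554199219), 18.833772659301758)
((589.2443237304688, -257.4510498046875), 16.2149600982666)
side 136 [ 582.75627907 -263.53194109   67.01997768] [ 597.95330575 -254.30381138   94.15674397] [37.85294118 66.02941176 83.125     ] ((584.887451171875, -267.3987121582031), 14.32540512084961)
((584.887451171875, -267.3987121582031), 14.32540512084961)
```

View pics/s2.png

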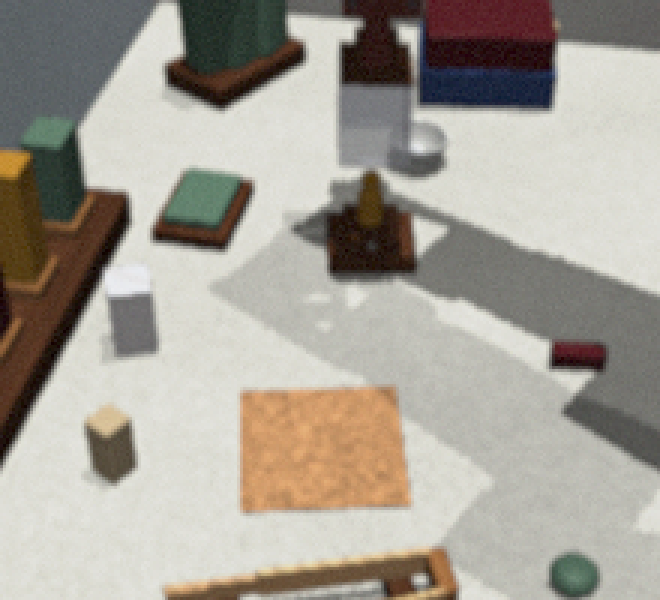

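The side crop shows the cover held clear above the stand, the seal standing at (370,205) in the crop and the mat at (325,448). Now I carry the cover to the mat.

Call:
{"fn": "jog_arm", "kwargs": {
  "commands": [
    [-1,[0.04,-0.2,-0.04],[0,0,-0.006]],
    [-1,[0.066,-0.374,0],[0,0,-0.006]],
    [-1,[0.066,-0.374,0],[0,0,-0.006]],
    [-1,[0.066,-0.374,0],[0,0,-0.006]],
    [-1,[0.066,-0.374,0],[0,0,-0.006]],
    [-1,[0.066,-0.374,0],[0,0,-0.006]],
    [-1,[0.066,-0.374,0],[0,0,-0.006]],
    [-1,[0.06,-0.3,0],[0,0,-0.006]],
    [-1,[0,0,0],[0,0,0]],
    [-1,[0,0,0],[0,0,0]]
  ]
}}

```text
t: 6.0
ee_pos: [569.1, 11.8, 217.2]
orientation: [-3.118, -0.384, 0.002]
ft_force: [0.6, 0.4, -1.9]
width: 21.8
grasp_force: 30.0
```

Call:
{"fn": "jog_arm", "kwargs": {
  "commands": [
    [-1,[0,0,0],[0,0,0]],
    [-1,[0,0,0],[0,0,0]]
  ]
}}

```text
t: 6.2
ee_pos: [569.7, 9.8, 217.5]
orientation: [3.119, 0.378, -0.001]
ft_force: [-0.6, -0.6, -1.5]
width: 21.9
grasp_force: 30.0
```

Run:
```python
from h import *
plan((574.3,17.5,106),14)
```

```text
t 6.2 pos [569.7   9.8 217.5] yaw 13.83 tilt [-4.e-04 -1.e-04 -1.e+00] shift [ 0.0633 -0.0642  1.1151] turn -0.0037 F [-0.6 -0.6 -1.5] w 21.9 g 29.99537944793701
```

Call:
{"fn": "jog_arm", "kwargs": {
  "commands": [
    [-1,[0.06,-0.064,0.1],[0,0,0]],
    [-1,[0,0,0.25],[0,0,0]],
    [-1,[0,0,0.25],[0,0,0]],
    [-1,[0,0,0.25],[0,0,0]],
    [-1,[0,0,0.15],[0,0,0]],
    [-1,[0,0,0.1],[0,0,0]],
    [-1,[0,0,0],[0,0,0]],
    [-1,[0,0,0],[0,0,0]]
  ]
}}

```text
t: 7.0
ee_pos: [574.7, 18.2, 108.2]
orientation: [3.118, 0.38, 0.001]
ft_force: [-0.2, 0.6, -0.1]
width: 21.9
grasp_force: 30.0
```

Run:
```python
from h import *
plan((574.3,17.5,98),14)
W,im,T=wrist('w3')
c=im.astype(int);n=np.linalg.norm(W[...,:2]-[574,17],axis=-1)
m=(n<115)&(W[...,2]<10)&(c[...,2]-c[...,0]>60);w=W[m];print(len(w),w.mean(0),cv2.minAreaRect(w[:,:2].astype(np.float32)))
V=W.copy();V[~(n<60)]=np.nan;fit(V,(0,640,0,400),85,105,'top')
```

```text
t 7.0 pos [574.7  18.2 108.2] yaw 13.89 tilt [ 8.e-04  0.e+00 -1.e+00] shift [-0.0053  0.006   0.1016] turn -0.0024 F [-0.2  0.6 -0.1] w 21.9 g 29.995456337928772
5245 [609.94597301  28.63321012   3.01300707] ((574.7132568359375, 16.58099365234375), (138.07562255859375, 138.63462829589844), 13.949223518371582)
top 3506 [594.8  22.1 101.9] ((574.260498046875, 17.58165740966797), (66.71285247802734, 72.85991668701172), 13.511982917785645)
```

Call:
{"fn": "jog_arm", "kwargs": {
  "commands": [
    [-1,[0,0,0.04],[0,0,0]],
    [-1,[0,0,0.02],[0,0,0]],
    [-1,[0,0,0.01],[0,0,0]],
    [-1,[0,0,0.01],[0,0,0]],
    [-1,[0,0,0],[0,0,0]]
  ]
}}

```text
t: 7.55
ee_pos: [574.0, 18.2, 99.6]
orientation: [-3.118, -0.38, 0.0]
ft_force: [-0.4, 0.4, -1.3]
width: 21.9
grasp_force: 30.0
```

Call:
{"fn": "jog_arm", "kwargs": {
  "commands": [
    [-1,[0,0,0.01],[0,0,0]],
    [-1,[0,0,0],[0,0,0]]
  ]
}}

```text
t: 7.75
ee_pos: [574.1, 18.2, 98.6]
orientation: [3.118, 0.38, -0.0]
ft_force: [0.7, -0.3, -1.7]
width: 21.9
grasp_force: 30.0
```

Call:
{"fn": "jog_arm", "kwargs": {
  "commands": [
    [-1,[0,0,0.01],[0,0,0]],
    [-1,[0,0,0],[0,0,0]]
  ]
}}

```text
t: 7.95
ee_pos: [574.3, 18.3, 98.1]
orientation: [-3.118, -0.38, -0.001]
ft_force: [-1.0, 0.4, 2.8]
width: 21.7
grasp_force: 30.0
```

Contact with the mat (force has turned upward), so I release and rise.

Call:
{"fn": "jog_arm", "kwargs": {
  "commands": [
    [1,[0,0,0],[0,0,0]],
    [1,[0,0,0],[0,0,0]],
    [1,[0,0,0],[0,0,0]],
    [1,[0,0,0],[0,0,0]],
    [1,[0,0,-0.1],[0,0,0]],
    [1,[0,0,-0.2],[0,0,0]],
    [1,[0,0,-0.4],[0,0,0]],
    [1,[0,0,-0.4],[0,0,0]],
    [1,[0,0,-0.2],[0,0,0]]
  ]
}}

```text
t: 8.85
ee_pos: [575.7, 18.3, 232.0]
orientation: [3.118, 0.38, 0.008]
ft_force: [0.5, 0.6, -0.9]
width: 87.2
grasp_force: 0.0
```

Run:
```python
from h import *
plan((515,190,230),23)
for n in ['side','scene']:
    W=cloud(get_image(n));m=np.linalg.norm(W[...,:2]-[574.5,17],axis=-1)<50
    V=W.copy();V[~m]=np.nan;fit(V,(0,640,0,400),86,102,n);fit(V,(0,640,0,400),119,130,n)
```

```text
t 8.85 pos [575.7  18.3 232. ] yaw 13.9 tilt [ 5.2e-03  1.0e-04 -1.0e+00] shift [-0.1762 -1.8127  0.0172] turn -0.2021 F [ 0.5  0.6 -0.9] w 87.2 g 0.0
side 463 [571.2  31.4  94.9] ((573.0716552734375, 18.321197509765625), (66.12205505371094, 76.2821273803711), 12.563003540039062)
side 131 [573.6  20.3 124.4] ((573.9304809570312, 17.739931106567383), (39.950096130371094, 23.186254501342773), 13.647171020507812)
scene 366 [579.3  26.7  94.5] ((574.3845825195312, 22.191335678100586), (71.49530792236328, 75.23294830322266), 15.228781700134277)
scene 87 [574.4  22.3 124.8] ((572.6591186523438, 20.90363121032715), (43.70871353149414, 21.584714889526367), 13.822547912597656)
```

The cover stands upright on the mat: its top is at z 94.9, centred. Next I move above the tongs.

Call:
{"fn": "jog_arm", "kwargs": {
  "commands": [
    [1,[-0.03,-0.33,0],[0,0,-0.04]],
    [1,[-0.03,-0.36,0],[0,0,-0.04]],
    [1,[-0.04,-0.36,0],[0,0,-0.04]],
    [1,[-0.04,-0.36,0],[0,0,-0.04]],
    [1,[-0.04,-0.36,0],[0,0,-0.04]],
    [1,[0,0,0],[0,0,0]],
    [1,[0,0,0],[0,0,0]],
    [1,[0,0,0],[0,0,0]]
  ]
}}

```text
t: 9.75
ee_pos: [503.8, 180.6, 227.2]
orientation: [3.079, 0.623, -0.001]
ft_force: [-0.5, 0.5, 0.2]
width: 87.6
grasp_force: 0.0
```

Run:
```python
from h import *
plan((545,203,100),23)
W,im,T=wrist('w4')
n=np.linalg.norm(W[...,:2]-[545,203],axis=-1)
V=W.copy();V[~(n<125)]=np.nan
fit(V,(0,640,0,400),42,55,'tongs');fit(V,(0,640,0,400),14,55,'all')
m=(n<125)&(V[...,2]>42)&(V[...,2]<55);w=V[m][:,:2]
a=np.radians(23);e=np.array([np.cos(a),np.sin(a)]);f=np.array([-e[1],e[0]])
s=(w-[545,203])@e;l=(w-[545,203])@f
for x in range(-120,120,15):
    k=(s>=x)&(s<x+15);q=l[k]
    if len(q): print(x,len(q),'neg',q[q<0].min().round(1) if (q<0).any() else '',q[q<0].max().round(1) if (q<0).any() else '','pos',q[q>0].min().round(1) if (q>0).any() else '',q[q>0].max().round(1) if (q>0).any() else '')
print(s.min(),s.max())
```

```text
t 9.75 pos [503.8 180.6 227.2] yaw 22.86 tilt [-6.e-04 -5.e-04 -1.e+00] shift [ 0.4681 -0.0467  1.2717] turn -0.0031 F [-0.5  0.5  0.2] w 87.6 g 0.0
tongs 1501 [501.6 182.3  47.1] ((520.5558471679688, 194.4725341796875), (158.7731170654297, 61.045257568359375), 19.970731735229492)
all 4541 [538.8 198.3  33. ] ((544.1417236328125, 200.4989013671875), (206.91188049316406, 86.08975219726562), 22.936756134033203)
-120 5 neg -17.8 -10.7 pos 1.2 1.2
-105 457 neg -23.8 -0.0 pos 0.0 18.7
-90 122 neg -24.5 -4.8 pos 5.8 19.6
-75 123 neg -25.5 -19.8 pos 14.8 20.5
-60 120 neg -25.4 -20.7 pos 15.7 22.5
-45 121 neg -26.4 -21.8 pos 17.7 23.3
-30 120 neg -28.5 -23.9 pos 18.6 24.3
-15 129 neg -29.5 -24.0 pos 19.5 25.1
0 131 neg -30.6 -24.9 pos 20.5 26.1
15 125 neg -31.5 -25.9 pos 21.5 27.1
30 43 neg -31.4 -27.0 pos 22.4 28.2
45 5 neg -32.7 -28.2 pos 25.8 28.0
-105.23957113703645 55.05569657016304
```

View pics/w4.png

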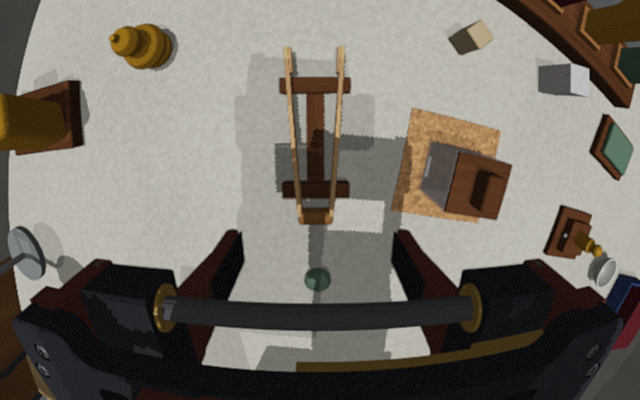

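The wrist view shows the tongs open and centred near (316,140) with nothing beside the grip, the cover on the mat at (470,175) and the pebble at (317,280), well behind the grip. The centreline gives the grip at (546.3,201.2) with yaw 23°.

Call:
{"fn": "jog_arm", "kwargs": {
  "commands": [
    [1,[0.47,-0.025,0.1],[0,0,-0.003]],
    [1,[0,0,0.35],[0,0,0]],
    [1,[0,0,0.4],[0,0,0]],
    [1,[0,0,0.4],[0,0,0]],
    [1,[0,0,0.25],[0,0,0]],
    [1,[0,0,0.1],[0,0,0]],
    [1,[0,0,0],[0,0,0]],
    [1,[0,0,0],[0,0,0]]
  ]
}}

```text
t: 10.6
ee_pos: [547.0, 201.7, 68.7]
orientation: [-3.078, -0.626, -0.002]
ft_force: [0.6, -0.1, -0.6]
width: 87.7
grasp_force: 0.0
```

Run:
```python
from h import *
plan((546.3,201.2,15.3),23)
```

```text
t 10.6 pos [547.  201.7  68.7] yaw 22.99 tilt [ 1.4e-03  5.0e-04 -1.0e+00] shift [-0.0092  0.0023  0.5338] turn -0.0002 F [ 0.6 -0.1 -0.6] w 87.7 g 0.0
```

Call:
{"fn": "jog_arm", "kwargs": {
  "commands": [
    [1,[-0.005,0,0.2],[0,0,0]],
    [1,[0,0,0.2],[0,0,0]],
    [1,[0,0,0.1],[0,0,0]],
    [1,[0,0,0.035],[0,0,0]],
    [0.12,[0,0,0],[0,0,0]],
    [0.12,[0,0,0],[0,0,0]],
    [0.12,[0,0,0],[0,0,0]],
    [0.12,[0,0,0],[0,0,0]],
    [0.12,[0,0,0],[0,0,0]],
    [0.12,[0,0,0],[0,0,0]]
  ]
}}

```text
t: 11.6
ee_pos: [545.9, 201.9, 14.7]
orientation: [-3.078, -0.627, -0.002]
ft_force: [-0.9, 0.9, 3.7]
width: 49.5
grasp_force: 5.2
```

Call:
{"fn": "jog_arm", "kwargs": {
  "commands": [
    [0.12,[0,0,0],[0,0,0]],
    [0.12,[0,0,0],[0,0,0]]
  ]
}}

```text
t: 11.8
ee_pos: [545.9, 201.9, 14.6]
orientation: [-3.078, -0.627, -0.002]
ft_force: [-0.7, 1.0, 6.2]
width: 49.4
grasp_force: 5.8
```

Run:
```python
from h import *
plan((546.3,201.2,15.3),23)
```

```text
t 11.8 pos [545.9 201.9  14.6] yaw 23.04 tilt [ 9.e-04  4.e-04 -1.e+00] shift [ 0.0006  0.008  -0.0066] turn 0.0008 F [-0.7  1.   6.2] w 49.4 g 5.819777995347977
```

Width holds at 49.4 with a 5–6 N grip, so I lift slowly.

Call:
{"fn": "jog_arm", "kwargs": {
  "commands": [
    [0.12,[0,0,-0.02],[0,0,0]],
    [0.12,[0,0,-0.05],[0,0,0]],
    [0.12,[0,0,-0.1],[0,0,0]],
    [0.12,[0,0,-0.15],[0,0,0]],
    [0.12,[0,0,-0.15],[0,0,0]],
    [0.12,[0,0,0],[0,0,0]]
  ]
}}

```text
t: 12.4
ee_pos: [547.2, 202.3, 64.1]
orientation: [-3.078, -0.627, -0.007]
ft_force: [0.8, 0.6, -0.5]
width: 49.3
grasp_force: 4.2
```

```bash
cat > tg.py <<'E'
from h import *
def tongs(name):
    o=get_obs();W,im,T=wrist(name)
    # tongs points in tool frame, height above the TCP along -z
    m=(np.abs(T[...,1])<35)&(T[...,0]>-110)&(T[...,0]<110)&(-T[...,2]>-10)&(-T[...,2]<60)
    for x in range(-110,110,15):
        k=m&(T[...,0]>=x)&(T[...,0]<x+15);q=T[k]
        if len(q)>5:
            p=q[q[:,1]>0];n=q[q[:,1]<0];top=np.percentile(-q[:,2],95)
            print(x,len(q),'top',top.round(1),'y',(n[:,1].min().round(1),n[:,1].max().round(1)) if len(n) else '',(p[:,1].min().round(1),p[:,1].max().round(1)) if len(p) else '')
    print('xmax',T[m][:,0].max())
    return W,T,im
E
python3 - <<'E'
from tg import *
plan((515,-295,220),23)
tongs('w5')
E
```

```text
t 12.4 pos [547.2 202.3  64.1] yaw 23.04 tilt [ 0.0044  0.0015 -1.    ] shift [-2.2358  4.451  -1.5679] turn 0.0009 F [ 0.8  0.6 -0.5] w 49.3 g 4.212805777788162
-95 15 top 12.7 y (np.float64(-16.0), np.float64(-15.1)) (np.float64(17.2), np.float64(17.4))
-80 116 top 25.9 y (np.float64(-16.3), np.float64(-15.2)) (np.float64(17.2), np.float64(18.3))
-65 410 top 33.6 y (np.float64(-21.6), np.float64(-16.0)) (np.float64(17.9), np.float64(23.4))
-50 377 top 33.3 y (np.float64(-22.1), np.float64(-16.4)) (np.float64(18.2), np.float64(24.1))
-35 122 top 22.9 y (np.float64(-18.1), np.float64(-17.1)) (np.float64(18.7), np.float64(19.6))
-20 819 top 38.9 y (np.float64(-24.5), np.float64(-17.7)) (np.float64(19.3), np.float64(25.7))
-5 1881 top 57.1 y (np.float64(-26.3), np.float64(-18.4)) (np.float64(19.8), np.float64(27.6))
10 2895 top 57.3 y (np.float64(-35.0), np.float64(-18.8)) (np.float64(20.0), np.float64(35.0))
25 1099 top 31.1 y (np.float64(-25.3), np.float64(-19.5)) (np.float64(20.4), np.float64(26.7))
40 1047 top 26.7 y (np.float64(-25.8), np.float64(-19.9)) (np.float64(21.0), np.float64(26.8))
55 1092 top 26.4 y (np.float64(-26.6), np.float64(-20.5)) (np.float64(21.5), np.float64(27.3))
70 1429 top 25.9 y (np.float64(-27.2), np.float64(-18.4)) (np.float64(18.9), np.float64(28.0))
85 1480 top 25.5 y (np.float64(-27.7), np.float64(-18.9)) (np.float64(19.5), np.float64(27.9))
100 146 top 25.1 y (np.float64(-27.7), np.float64(-19.4)) (np.float64(20.1), np.float64(27.8))
xmax 102.04256930464474
```

View pics/w5.png

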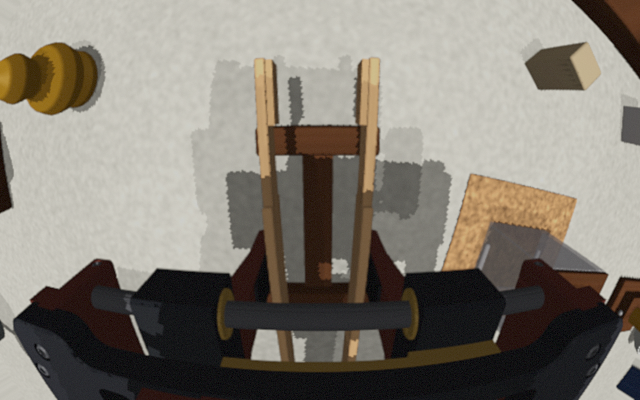

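The tongs are lifted and held, with tips near (265,80) and (368,80), the inner gap 38 mm and the centre 0.3 mm off. The tips droop about 3°, so I'll pitch the tool to level them. Now up and across, gently.

Call:
{"fn": "jog_arm", "kwargs": {
  "commands": [
    [0.12,[0,0,-0.1],[0,0,0]],
    [0.12,[0,0,-0.2],[0,0,0]],
    [0.12,[0,0,-0.25],[0,0,0]],
    [0.12,[0,0,-0.25],[0,0,0]],
    [0.12,[0,0,-0.25],[0,0,0]],
    [0.12,[0,0,-0.25],[0,0,0]],
    [0.12,[0,0,-0.15],[0,0,0]],
    [0.12,[0,0,-0.1],[0,0,0]],
    [0.12,[-0.04,0.08,0],[0,0,0]],
    [0.12,[-0.08,0.16,0],[0,0,0]]
  ]
}}

```text
t: 13.45
ee_pos: [543.3, 174.6, 215.3]
orientation: [3.078, 0.63, -0.002]
ft_force: [0.1, -0.4, -1.4]
width: 49.3
grasp_force: 4.2
```

Call:
{"fn": "jog_arm", "kwargs": {
  "commands": [
    [0.12,[-0.13,0.24,0],[0,0,0]],
    [0.12,[-0.16,0.3,0],[0,0,0]],
    [0.12,[-0.16,0.3,0],[0,0,0]],
    [0.12,[-0.16,0.3,0],[0,0,0]],
    [0.12,[-0.16,0.3,0],[0,0,0]],
    [0.12,[-0.16,0.3,0],[0,0,0]],
    [0.12,[-0.16,0.3,0],[0,0,0]],
    [0.12,[-0.16,0.3,0],[0,0,0]],
    [0.12,[-0.16,0.3,0],[0,0,0]],
    [0.12,[-0.16,0.3,0],[0,0,0]]
  ]
}}

```text
t: 14.45
ee_pos: [512.4, -159.2, 214.7]
orientation: [-3.077, -0.626, 0.004]
ft_force: [-1.1, 0.0, 0.1]
width: 49.4
grasp_force: 4.2
```

Call:
{"fn": "jog_arm", "kwargs": {
  "commands": [
    [0.12,[-0.16,0.3,0],[0,0,0]],
    [0.12,[-0.16,0.3,0],[0,0,0]],
    [0.12,[-0.16,0.3,0],[0,0,0]],
    [0.12,[-0.14,0.26,0],[0,0,0]],
    [0.12,[-0.1,0.18,0],[0,0,0]],
    [0.12,[-0.05,0.09,0],[0,0,0]],
    [0.12,[0,0,0],[0,0.035,0]],
    [0.12,[0,0,0],[0,0.035,0]],
    [0.12,[0,0,0],[0,0,0]]
  ]
}}

```text
t: 15.35
ee_pos: [498.6, -317.9, 215.8]
orientation: [-3.065, -0.624, -0.085]
ft_force: [-0.1, -0.5, -0.7]
width: 49.2
grasp_force: 4.2
```

Run:
```python
from tg import *
plan((502,-302,150),23)
W,T,im=tongs('w6')
n=np.linalg.norm(W[...,:2]-[581,-268],axis=-1)
for a,b in [(36,62),(36,48),(48,62),(70,95),(30,36)]:
    m=(n<22)&(W[...,2]>a)&(W[...,2]<b);w=W[m]
    if len(w)>5: print(a,b,len(w),w.mean(0).round(1),w.max(0).round(1),w.min(0).round(1),cv2.minEnclosingCircle(w[:,:2].astype(np.float32)))
```

```text
t 15.35 pos [ 498.6 -317.9  215.8] yaw 23.03 tilt [ 0.0508  0.0229 -0.9984] shift [ 0.057  -0.1326  0.6629] turn 0.0006 F [-0.1 -0.5 -0.7] w 49.2 g 4.2132604122161865
-95 21 top 13.0 y (np.float64(-15.9), np.float64(-15.0)) (np.float64(17.2), np.float64(17.5))
-80 121 top 25.7 y (np.float64(-16.3), np.float64(-15.4)) (np.float64(17.2), np.float64(18.4))
-65 410 top 32.9 y (np.float64(-21.6), np.float64(-16.1)) (np.float64(17.9), np.float64(23.5))
-50 364 top 32.8 y (np.float64(-22.1), np.float64(-16.4)) (np.float64(18.1), np.float64(24.0))
-35 122 top 22.0 y (np.float64(-18.0), np.float64(-17.1)) (np.float64(18.7), np.float64(19.6))
-20 822 top 38.7 y (np.float64(-24.5), np.float64(-17.7)) (np.float64(19.2), np.float64(25.8))
-5 1865 top 57.0 y (np.float64(-30.0), np.float64(-18.4)) (np.float64(19.5), np.float64(30.3))
10 2925 top 57.6 y (np.float64(-35.0), np.float64(-18.8)) (np.float64(20.0), np.float64(35.0))
25 1097 top 31.2 y (np.float64(-25.4), np.float64(-19.4)) (np.float64(20.5), np.float64(26.5))
40 1046 top 27.0 y (np.float64(-26.0), np.float64(-20.1)) (np.float64(20.8), np
[... 406 characters left out ...]
9867563306935
36 62 27 [ 575.7 -276.1   44.4] [ 600.  -247.7   58.8] [ 568.9 -283.3   36.1] ((582.98486328125, -265.39892578125), 18.10689353942871)
36 48 20 [ 574.8 -274.1   41. ] [ 600.  -247.7   46.1] [ 568.9 -283.3   36.1] ((582.98486328125, -265.39892578125), 18.10689353942871)
48 62 7 [ 578.4 -281.8   54.4] [ 584.  -279.4   58.8] [ 573.5 -283.3   51.1] ((578.729248046875, -281.1098327636719), 5.545406341552734)
70 95 383 [ 581.8 -270.8   88.5] [ 592.7 -259.8   94.5] [ 571.6 -281.4   81.2] ((582.1117553710938, -270.4808044433594), 10.934910774230957)
30 36 682 [ 578.9 -267.6   34. ] [ 602.7 -246.4   35.9] [ 559.1 -289.6   31.8] ((580.96533203125, -268.0204162597656), 21.957090377807617)
```

View pics/w6.png

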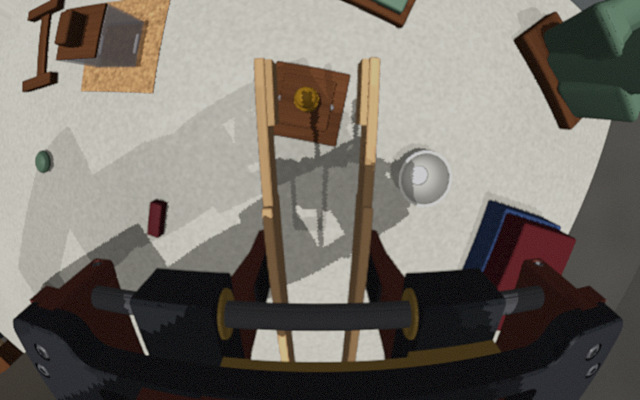

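The wrist view shows the seal at (306,98) between the open tips at (265,95) and (368,95), the stand level below and the cover standing on the mat at top left. The seal axis is about (582.1,-270.5).

```bash
cat >> tg.py <<'E'
def tipplan(t):
    M=rot(get_obs()['orientation']);plan(np.array(t)-M@np.array([86,0.3,-12.3]),23)
E
python3 - <<'E'
from tg import *
tipplan((582.1,-270.5,130));tipplan((582.1,-270.5,54))
E
```

```text
t 15.4 pos [ 498.9 -318.   216.1] yaw 23.04 tilt [ 0.0505  0.0221 -0.9985] shift [ 0.0422 -0.1141  1.0355] turn 0.001 F [-0.8  0.3 -0.7] w 49.4 g 4.213265776634216
t 15.4 pos [ 498.9 -318.   216.1] yaw 23.04 tilt [ 0.0505  0.0221 -0.9985] shift [ 3.0000e-04 -1.1370e-01  1.7943e+00] turn 0.001 F [-0.8  0.3 -0.7] w 49.4 g 4.213265776634216
```

Call:
{"fn": "jog_arm", "kwargs": {
  "commands": [
    [0.12,[0.042,-0.114,0.1],[0,0,0]],
    [0.12,[0,0,0.2],[0,0,0]],
    [0.12,[0,0,0.25],[0,0,0]],
    [0.12,[0,0,0.25],[0,0,0]],
    [0.12,[0,0,0.15],[0,0,0]],
    [0.12,[0,0,0.08],[0,0,0]],
    [0.12,[0,0,0],[0,0,0]],
    [0.12,[0,0,0],[0,0,0]]
  ]
}}

```text
t: 16.2
ee_pos: [504.6, -304.5, 114.2]
orientation: [-3.067, -0.625, -0.085]
ft_force: [-0.2, 0.3, -0.9]
width: 49.1
grasp_force: 4.2
```

Run:
```python
from tg import *
tipplan((582.1,-270.5,54))
W,T,im=tongs('w7')
n=np.linalg.norm(W[...,:2]-[582,-270.5],axis=-1)
for a,b in [(80,96),(70,80),(36,66)]:
    m=(n<18)&(W[...,2]>a)&(W[...,2]<b);w=W[m];t=T[m]
    if len(w)>5: print(a,b,len(w),w.mean(0).round(1),cv2.minEnclosingCircle(w[:,:2].astype(np.float32)),'tool',cv2.minEnclosingCircle(t[:,:2].astype(np.float32)))
```

```text
t 16.2 pos [ 504.6 -304.5  114.2] yaw 23.05 tilt [ 0.0514  0.021  -0.9985] shift [-0.0487 -0.013   0.7711] turn 0.0011 F [-0.2  0.3 -0.9] w 49.1 g 4.213503152132034
-95 22 top 12.8 y (np.float64(-15.9), np.float64(-15.1)) (np.float64(17.2), np.float64(17.4))
-80 122 top 25.7 y (np.float64(-16.4), np.float64(-15.3)) (np.float64(17.2), np.float64(18.3))
-65 417 top 32.6 y (np.float64(-21.6), np.float64(-16.0)) (np.float64(17.9), np.float64(23.4))
-50 354 top 32.7 y (np.float64(-22.3), np.float64(-16.4)) (np.float64(18.1), np.float64(23.8))
-35 129 top 23.5 y (np.float64(-18.0), np.float64(-17.2)) (np.float64(18.7), np.float64(19.6))
-20 818 top 39.0 y (np.float64(-24.5), np.float64(-17.8)) (np.float64(19.3), np.float64(25.6))
-5 1860 top 56.9 y (np.float64(-26.3), np.float64(-18.4)) (np.float64(19.8), np.float64(27.6))
10 2921 top 57.5 y (np.float64(-35.0), np.float64(-18.9)) (np.float64(19.9), np.float64(35.0))
25 1098 top 31.3 y (np.float64(-25.2), np.float64(-19.4)) (np.float64(20.6), np.float64(26.5))
40 1047 top 27.1 y (np.float64(-26.0), np.float64(-20.0)) (np.float64(20.8), np.float64(26.9))
55 1097 top 26.9 y (np.float64(-26.5), np.float64(-20.7)) (np.float64(21.4), np.float64(27.3))
70 1466 top 26.7 y (np.float64(-27.1), np.float64(-18.3)) (np.float64(19.0), np.float64(27.9))
85 1509 top 26.5 y (np.float64(-27.8), np.float64(-18.8)) (np.float64(19.3), np.float64(28.2))
100 138 top 26.2 y (np.float64(-27.4), np.float64(-19.5)) (np.float64(20.0), np.float64(28.2))
xmax 102.00099880627995
80 96 871 [ 581.8 -270.6   88.7] ((582.1431274414062, -270.27777099609375), 10.888736724853516) tool ((82.77947235107422, -1.159616470336914), 10.929837226867676)
36 66 58 [ 578.  -273.2   63.3] ((583.05029296875, -271.9219970703125), 14.500096321105957) tool ((81.28369903564453, 0.37028467655181885), 14.242854118347168)
```

Call:
{"fn": "jog_arm", "kwargs": {
  "commands": [
    [0.12,[-0.009,-0.013,0.1],[0,0,0]],
    [0.12,[-0.01,0,0.15],[0,0,0]],
    [0.12,[-0.01,0,0.15],[0,0,0]],
    [0.12,[-0.01,0,0.15],[0,0,0]],
    [0.12,[-0.006,0,0.1],[0,0,0]],
    [0.12,[-0.004,0,0.08],[0,0,0]],
    [0.12,[0,0,0.03],[0,0,0]],
    [0.12,[0,0,0],[0,0,0]],
    [0.12,[0,0,0],[0,0,0]]
  ]
}}

```text
t: 17.15
ee_pos: [503.3, -303.7, 37.8]
orientation: [-3.067, -0.625, -0.085]
ft_force: [-0.4, 0.2, -0.6]
width: 48.9
grasp_force: 4.2
```

Run:
```python
from tg import *
tipplan((582.1,-270.5,54))
W,T,im=wrist('w8')
n=np.linalg.norm(W[...,:2]-[582,-270.5],axis=-1)
for a,b in [(80,96),(45,66)]:
    m=(n<16)&(W[...,2]>a)&(W[...,2]<b);w=W[m];t=T[m]
    if len(w)>5: print(a,b,len(w),'tool',cv2.minEnclosingCircle(t[:,:2].astype(np.float32)),w[:,2].max())
for s in (-1,1):
    k=(s*T[...,1]>16)&(s*T[...,1]<32)&(T[...,0]>75)&(T[...,0]<100)&(T[...,2]<-15)&(T[...,2]>-35);q=T[k];print(s,len(q),q[:,1].min(),q[:,1].max(),'ztop',W[k][:,2].max())
```

```text
t 17.15 pos [ 503.3 -303.7   37.8] yaw 23.04 tilt [ 0.0512  0.0211 -0.9985] shift [ 0.0027 -0.0003  0.0086] turn 0.0009 F [-0.4  0.2 -0.6] w 48.9 g 4.213519021868706
80 96 2275 tool ((51.5, 112.0), 69.6151123046875) 93.23538700217134
45 66 93 tool ((24.0, 85.0), 36.87827682495117) 65.99997529991525Traceback (most recent call last):
  File "<stdin>", line 9, in <module>
OverflowError: Python integer -1 out of bounds for uint8
```

In position (the error was only swapped return values). Now I close the tongs.

Call:
{"fn": "jog_arm", "kwargs": {
  "commands": [
    [0.05,[0,0,0.008],[0,0,0]],
    [0,[0,0,0],[0,0,0]],
    [-0.05,[0,0,0],[0,0,0]],
    [-0.1,[0,0,0],[0,0,0]],
    [-0.15,[0,0,0],[0,0,0]],
    [-0.2,[0,0,0],[0,0,0]],
    [-0.3,[0,0,0],[0,0,0]],
    [-0.5,[0,0,0],[0,0,0]],
    [-1,[0,0,0],[0,0,0]],
    [-1,[0,0,0],[0,0,0]]
  ]
}}

```text
t: 18.2
ee_pos: [503.1, -303.5, 36.7]
orientation: [-3.067, -0.625, -0.085]
ft_force: [-0.1, -0.9, 2.5]
width: 41.3
grasp_force: 30.0
```

Call:
{"fn": "jog_arm", "kwargs": {
  "commands": [
    [-1,[0,0,0],[0,0,0]],
    [-1,[0,0,0],[0,0,0]]
  ]
}}

```text
t: 18.4
ee_pos: [503.1, -303.5, 36.7]
orientation: [-3.067, -0.625, -0.085]
ft_force: [-0.3, 0.1, 2.0]
width: 41.4
grasp_force: 30.0
```

Width 41.4 matches the tips closed on a 26 mm shaft, so I lift.

Call:
{"fn": "jog_arm", "kwargs": {
  "commands": [
    [-1,[0.001,0,-0.02],[0,0,0]],
    [-1,[0.003,0,-0.05],[0,0,0]],
    [-1,[0.005,0,-0.1],[0,0,0]],
    [-1,[0.008,0,-0.15],[0,0,0]],
    [-1,[0.01,0,-0.2],[0,0,0]],
    [-1,[0.01,0,-0.2],[0,0,0]],
    [-1,[0.008,0,-0.15],[0,0,0]],
    [-1,[0.005,0,-0.1],[0,0,0]],
    [-1,[0.002,0,-0.05],[0,0,0]],
    [-1,[0,0,0],[0,0,0]]
  ]
}}

```text
t: 19.4
ee_pos: [502.8, -303.8, 139.4]
orientation: [-3.067, -0.625, -0.085]
ft_force: [0.9, -0.3, -2.0]
width: 41.1
grasp_force: 30.0
```

Call:
{"fn": "jog_arm", "kwargs": {
  "commands": [
    [-1,[0,0,0],[0,0,0]],
    [-1,[0,0,0],[0,0,0]],
    [-1,[0,0,0],[0,0,0]],
    [-1,[0,0,0],[0,0,0]],
    [-1,[0,0,0],[0,0,0]]
  ]
}}

```text
t: 19.9
ee_pos: [502.5, -303.6, 138.5]
orientation: [-3.066, -0.625, -0.084]
ft_force: [-0.1, -0.2, -1.8]
width: 41.3
grasp_force: 30.0
```

Run:
```python
from tg import *
tipplan((582.1,-270.5,154))
W,im,T=wrist('w9')
d=get_image('side');V=cloud(d);cv2.imwrite('pics/s9.png',np.vstack([im[:220,180:480],d['image'][95:255,200:500]]).repeat(2,0)[:600].repeat(2,1) if 0 else cv2.resize(np.vstack([im[:200,180:480],d['image'][60:260,200:500]]),(450,600)))
n=np.linalg.norm(V[...,:2]-[582,-270.5],axis=-1);m=(n<14)&(V[...,2]>40);print(np.percentile(V[m][:,2],[0,5,50,95,100]).round(1))
```

```text
t 19.9 pos [ 502.5 -303.6  138.5] yaw 23.04 tilt [ 0.0502  0.0218 -0.9985] shift [0.009  0.004  0.0152] turn 0.0008 F [-0.1 -0.2 -1.8] w 41.3 g 29.993796050548553
[135.2 139.  175.1 192.8 194.7]
```

View pics/s9.png

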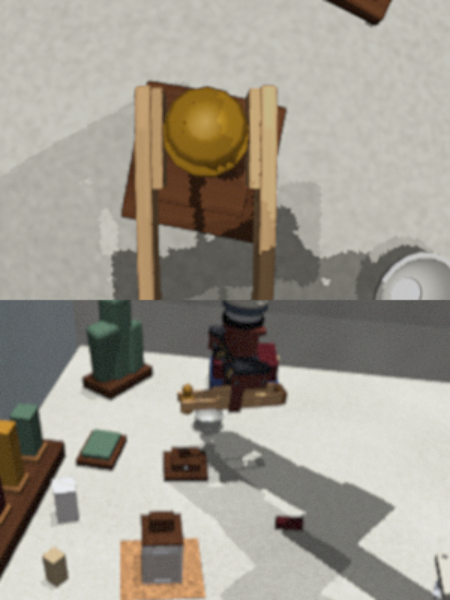

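The pictures show the seal gripped between the tips at (205,130) in the wrist crop and raised about 100 mm. The empty stand is at (187,463) and the cover stands on the mat at (162,555). I hand in.

```bash
python3 -c "
from h import *
print(get_obs()['qvel'].round(3));print(close_job())"
```

```text
[-0.001 -0.001 -0.001 -0.002 -0.001  0.001]
the job is handed in; nothing more can be done
None
```

The job is handed in at about 20 s of robot time: the cover stands upright and released in the middle of the mat, and the tongs hold the seal still about 10 cm above the stand, with no verdict returned yet.

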